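# Lock the weighed jar of pearls in the tab-lock strongbox

## Robot

A 6-joint arm with a two-finger parallel gripper is mounted at the origin on a cart in front of the work surface, level with it; the furniture and walls round the work are solid. World frame = base frame: x ahead of the robot, y to its left, z up, the work surface at z = 0. Lengths are in m, angles in rad, forces in N, time in s.
With the tool pointing down it reaches from about 0.35 to 0.925 m from the base axis. Payload 6.4 kg.
Tool frame: the origin (TCP) lies between the finger pads; the fingertips stand robot.tcp_to_tips ahead of it and the grasp point (between the pads) lies 8 mm behind it (robot.tcp_to_tips is the distance from the TCP to the fingertips, in m); z points along the fingers, y is the line along which they close (so a half turn about z gives the same grasp; the last joint's range is limited). The gripper opens to 94 mm and grips with 3 to 60 N. Pads are 16 mm wide; open, the fingers measure 119 mm over their backs; the gripper's body (75 mm by 177 mm) begins 78 mm behind the grasp point.
Start: joints at [1.135, 0.245, 1.558, -0, 1.339, -0.174], TCP at [0.168, 0.628, 0.216] pointing down, gripper open.
Joint ranges: [-3.13, 3.13], [-1.02, 2.26], [0.13, 2.54], [-0.95, 4.09], [0.21, 2.88], [-2.74, 2.74]. Speed limits (rad/s): [2.57, 2.57, 3.14, 3.14, 3.14, 3.14].

## Interface

Orientations are given as a rotation vector (axis times angle).
In Python, from station import robot, cams gives the robot as it stands.
- The arm moves only by the shell command python3 -m crank 'ROWS'. ROWS is JSON, a list of rows, each a list of 7 numbers: the shift along the tool's x, y, z in m, then the turn, a rotation vector about the tool's x, y, z in degrees, then the gripper command: -1 is fully open, 1 is shut, values between are in proportion. A call has 1 to 20 rows; each row shifts and turns the commanded pose from where the row before left it, along the tool's axes as they then stand; what a row does not reach is not made up. A row lasts 1/12 s, in which the tool goes at most 41.7 mm and 7.16 degrees, less where a joint would pass 70% of its speed; a pose out of reach is approached as far as the arm can. A call with a gripper value outside its range is refused whole. The fingers move at their own pace and stop on an object; the grip force is fixed at half the most. Time passes only in rows, so rows that do not move let the fingers close. It gives the time, the measured TCP pose, the force, the opening and the grip force at its end, in the units of the state.
- robot.state(): the state, without advancing time (a new reading comes with each control period).
- cams.grab_frame(name): name is "scene" or "side" or "wrist"; returns the picture (400x640x3 uint8, red, green, blue); there is no depth.
- cams.camera_model(name): a dict with "intrinsics" (3x3 intrinsics, pixels), "dist_coeffs" ([k1, k2, p1, p2, k3] as OpenCV has them; the pictures are not rectified), "R" (3x3) and "t" (3): a world point X has camera coordinates R X + t. Camera axes: x right, y down, z forward; pixel columns grow to the right and rows downward; lengths in m; the calibration is good to about 2 mm. A picture is of the moment at which its call begins: read the wrist's pose just before it. camera_model takes no time and is no camera call; for the wrist camera it gives the pose at the moment of the call.
- robot.sign_off(): hands the job in; it is judged then, once.
The state is a dict: "t": time; "qpos": joint angles; "qvel": joint speeds; "joint_torque": joint torques, N m; "ee_pos": TCP position; "orientation": TCP orientation; "contact_force": force on the tool from outside, world axes, zero at the start; "ft_torque": the same for the moment, N m; "gripper_width": finger opening in m; "grip_force": force on a finger pad.
Only numpy, scipy, OpenCV 4.12 (cv2) and the standard library are available. Lean on these libraries where they do the work, as an engineer would, in place of code of your own. Each camera call takes 0.05 s, during which the arm holds its last target. There are 200 camera calls.

## Task

Lock the jar that stands on the pocket scale away in the strongbox: squeeze both tabs of the lid's knob, turn it to free the lid, slide the lid fully open and stand the jar upright in the compartment that was under it. Then slide the lid fully shut and turn the knob back until it is locked with both tabs sprung out again. Keep the jar upright and do not knock the other jars or the bottle about.

Things in the scene. Friction and masses are not known exactly. Their poses are not given: they have to be found in the camera images.
- strongbox: Fixed grey steel box, 132 (x) x 272 (y) x 79 mm high. Origin on the bench under the middle of its compartment: the box reaches x -66 to +66, y -72 to +200 mm. Compartment inside (in the -y part): 112 (x) x 124 (y) mm, floor 6 mm up, walls 10 mm thick, 70 mm high, rails on the long sides up to 79 mm. The +y part is a closed deck over which the lid slides.
- compartment (a point): Middle of the compartment's floor, 6 mm above the bench; axes of the strongbox. 50 mm of height are free above the floor under the shut lid. A steel lock stop 54 to 68 mm above the bench fills the corner of the mouth at x over 17, y over 47 mm.
- lid (a joint): Aluminium sliding lid, 122 x 132 mm, top 76 mm above the bench; moved by its knob, 2 N of friction. 0 = shut, 0.120 m = fully open (stop); opens along the strongbox's +y. While the knob is locked a tongue holds it shut (2 mm of play). Fully open, it uncovers the compartment but for 8 mm, and the knob stands 128 mm from the compartment's middle.
- knob (a joint): Black tab-lock knob on the lid, upright axis. 0 (up to 0.11 of play) = locked, 1.309 rad (75 degrees) = free; grows counter-clockwise from above. The pointer on top looks to the strongbox's -x when locked. At both ends the tabs spring into notches and hold it; it turns only while BOTH are pressed in 4 mm or more, with about 0.05 N m. It goes back to locked only with the lid fully shut.
- knob_grip (a point): On the knob's axis at gripping height, 104 mm above the bench, 28 mm above the lid; 8 mm to +y of the compartment's middle when shut. Its x axis turns with the knob and runs through both tabs (along the strongbox's x when locked): close the fingers along it. Knob top 39.5 mm above the lid; a fixed collar (radius 20.5 mm) reaches 7 mm above the lid: keep the fingertips higher.
- tab_a (a joint): Grey spring tab on the knob's +x side, face 20 x 20 mm, 14 to 34 mm above the lid. 0 = sprung out, 0.008 m = fully pressed towards the axis; spring 2 N at first, 7 N fully in. The two tabs' faces stand 56 mm apart when out, 40 mm fully pressed: a squeeze of 15 to 30 N, centred within 2 mm, presses both home.
- tab_b (a joint): The other grey spring tab, on the knob's -x side; otherwise as tab_a.
- scale: Fixed black pocket scale, 135 (x) x 82 (y) mm, weighing surface 18 mm above the bench. Origin on the bench under its middle. Its dark smoked cover, 104 mm long and 88 mm wide, is hinged at x = +66 mm, 20 mm up, and stands open, leaning back to x = +120 mm, up to 112 mm high: an obstacle behind the jar.
- scale_cover (a joint): Hinge of the scale's cover: 0 closed flat, 2.09 rad fully open. It starts open and may stay so.
- jar: The jar to lock away: round screw jar of pearls, clear body and a lid, 43 mm across, 44 mm high, about 60 g. Origin at the centre of its underside. It stands on the scale, underside 18 mm above the bench; may be gripped round at any height.
- jar_small: Bystander: round screw jar 39 mm across, 40 mm high, on the bench on the scale's +y side. Origin under its middle.
- jar_other: Bystander: round screw jar 43 mm across, 44 mm high, on the bench on the scale's -y side. Origin under its middle.
- bottle: Bystander: upright bottle 36 x 42 mm, 106 mm tall, on the bench before the scale's -x end. Origin under its middle.
Mind the look-alikes: they are no part of the job. What is shaped like the jar but black or purple is not meant.

How it is judged:
On the way, in this order (a step that is already met when the one before it is completed fails the run):
1. the knob is turned free and the lid is slid fully open (value of joint lid above 0.108 m and value of joint knob above 1.1 rad), for 0.2 s.
2. the jar stands upright on the floor of the box, let go (z of jar in the frame of compartment between -0.004 and 0.006 m and x of jar in the frame of compartment between -0.056 and 0.056 m and y of jar in the frame of compartment between -0.062 and 0.062 m and angle between jar's own z axis and vertical below 0.15 rad and contact force between jar and the fingers below 0.1 N), for 0.2 s.
At the end, for the whole second after the job is handed in: The jar stands upright (within 0.15 rad) and at rest on the floor of the compartment, the lid is shut (within 4 mm), the knob is back in its locked place (joint below 0.16 rad) and both tabs are sprung out (pressed in less than 2 mm) (z of jar in the frame of compartment between -0.004 and 0.006 m and x of jar in the frame of compartment between -0.056 and 0.056 m and y of jar in the frame of compartment between -0.062 and 0.062 m and angle between jar's own z axis and vertical below 0.15 rad and linear speed of jar below 0.02 m/s and value of joint lid below 0.004 m and value of joint knob below 0.16 rad and value of joint each of tab_a, tab_b below 0.002 m); the robot touches nothing.
It fails at once if the jar is tipped over (more than 0.7 rad) (angle between jar's own z axis and vertical above 0.7 rad).
It fails at once if another jar or the bottle is pushed more than 30 mm or tipped over (distance of any of jar_small, jar_other, bottle from where it was at the start of the episode above 0.03 m or angle between any of jar_small, jar_other, bottle's own z axis and vertical above 0.7 rad).
It also fails if it takes over 69 s, if anything falls off the work surface, if the arm or the gripper's body presses on something with over 40 N, if the wrist force passes 120 N, or if a joint passes its speed limit or range.

## Working session

There is one attempt and no reset: what is moved stays moved. The work goes in short steps, Python scripts to look and compute and a shell command to move; the robot and the scene stay as the last step left them, time stands still between calls to the robot, and variables do not carry over. Pictures are saved under pics/ and viewed, at most 10 in all, crops included, and the job is handed in when it is done.

```bash
mkdir -p pics; ls; cat > h.py <<'E'
import numpy as np, cv2
from station import robot, cams
def grab(n,f):
    im=cams.grab_frame(n); cv2.imwrite(f,cv2.cvtColor(im,cv2.COLOR_RGB2BGR)); return im
def ray(n,uv,m=None):
    m=m or cams.camera_model(n); K=np.array(m["intrinsics"],float);R=np.array(m["R"]);t=np.array(m["t"])
    p=cv2.undistortPoints(np.array([[uv]],float),K,np.array(m["dist_coeffs"],float))[0,0]
    return -R.T@t, R.T@np.array([p[0],p[1],1])
def onz(n,uv,z,m=None):
    c,d=ray(n,uv,m); return c+d*(z-c[2])/d[2]
def proj(n,X,m=None):
    m=m or cams.camera_model(n); R=np.array(m["R"]);t=np.array(m["t"],float)
    return cv2.projectPoints(np.array(X,float).reshape(-1,3),cv2.Rodrigues(R)[0],t,np.array(m["intrinsics"],float),np.array(m["dist_coeffs"],float))[0][:,0]
E
python3 - <<'E'
from h import *
for n in("scene","side"):
    grab(n,f"pics/{n}0.png")
    c,d=ray(n,(320,200)); print(n,c.round(3),d.round(2))
s=robot.state(); print(s["t"],s["ee_pos"],s["orientation"],s["gripper_width"],robot.tcp_to_tips)
E
```

```text
pics
scene [-0.146 -0.296  0.678] [ 0.68  0.21 -0.7 ]
side [0.098 0.393 0.669] [ 0.43 -0.61 -0.67]
0.1 [0.16801814 0.6273756  0.21548925] [-4.10008359e-01 -3.11422653e+00  2.54851806e-03] 0.0941735902631329 0.011
```

View pics/scene0.png

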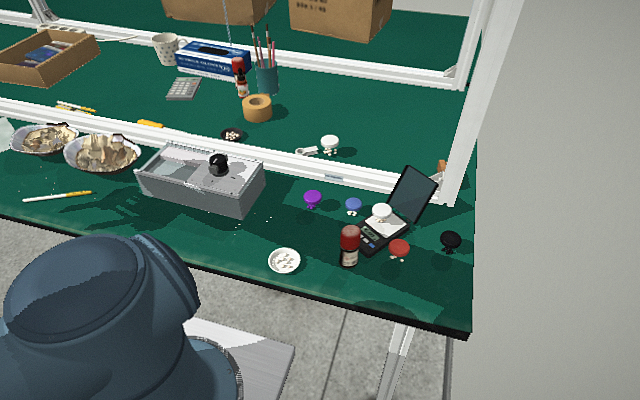

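View pics/side0.png

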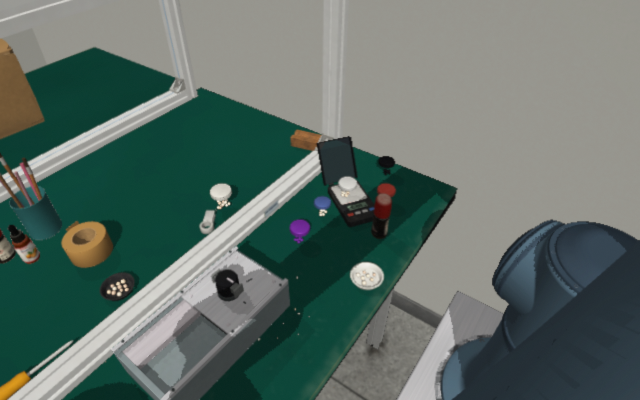

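The scene view shows the box around (205,180) with its knob at (218,163), and the scale at (385,225) with a white-lidded jar on it at (381,213). Possible look-alikes for the jar:
- white (330,143), behind the rail
- purple (312,198)
- blue, small (353,205)
- red (399,248)
- black (451,240)

By the description I choose the white jar on the scale. I'll check it in a close crop.

```bash
python3 - <<'E'
import cv2,numpy as np
s=cv2.imread("pics/scene0.png");d=cv2.imread("pics/side0.png")
def c(i,x,y,w,h,k): return cv2.resize(i[y:y+h,x:x+w],(400,300),interpolation=cv2.INTER_CUBIC)
a=np.vstack([np.hstack([c(s,130,125,140,105,1),c(s,325,160,120,90,1)]),np.hstack([c(d,110,240,200,150,1),c(d,300,130,120,90,1)])])
cv2.imwrite("pics/c1.png",a)
E
```

```text
(no output)
```

View pics/c1.png

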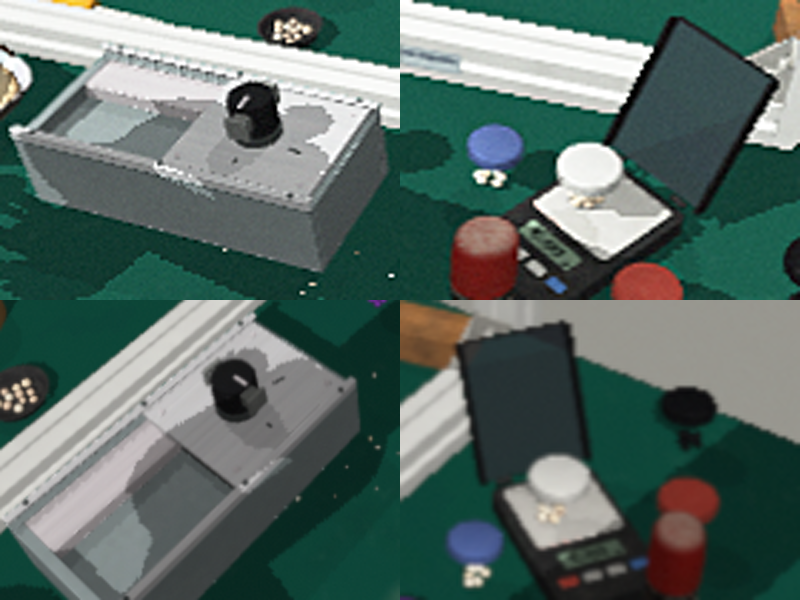

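```bash
python3 - <<'E'
from h import *
S=lambda x,y:(130+x/2.857,125+y/2.857); S2=lambda x,y:(325+(x-400)/3.333,160+y/3.333)
D=lambda x,y:(110+x/2,240+(y-300)/2); D2=lambda x,y:(300+(x-400)/3.333,130+(y-300)/3.333)
P=lambda l,n,p,z:print(l,n,onz(n,p,z)[:2].round(4))
for l,p in dict(NR=(322,212),NL=(12,130),FR=(383,105),FL=(110,48)).items(): P(l,"scene",S(*p),.079)
for l,p in dict(NR=(358,383),FR=(255,318),FL=(5,525)).items(): P(l,"side",D(*p),.079)
P("knobtop","scene",S(252,92),.1155);P("knobtop","side",D(236,378),.1155)
P("jar","scene",S2(591,164),.062);P("jar","side",D2(559,474),.062)
P("small","scene",S2(495,146),.04);P("small","side",D2(475,540),.04)
P("other","scene",S2(648,283),.044);P("other","side",D2(688,500),.044)
P("bottle","scene",S2(485,240),.106);P("bottle","side",D2(680,535),.106)
P("plate1","scene",S2(602,167),.018);P("plate1","side",D2(606,507),.018)
for l,p in dict(a=(530,205),b=(612,262),c=(672,215)).items(): P("plate"+l,"scene",S2(*p),.018)
for l,p in dict(top1=(675,18),top2=(775,78)).items(): P(l,"scene",S2(*p),.112)
for l,p in dict(top1=(460,345),top2=(570,325)).items(): P(l,"side",D2(*p),.112)
E
```

```text
NR scene [0.3949 0.0447]
NL scene [0.4103 0.3283]
FR scene [0.529  0.0503]
FL scene [0.5334 0.3147]
NR side [0.3946 0.0607]
FR side [0.521  0.0578]
FL side [0.5316 0.3275]
knobtop scene [0.4728 0.1364]
knobtop side [0.4618 0.1362]
jar scene [ 0.4695 -0.2517]
jar side [ 0.4682 -0.2499]
small scene [ 0.4896 -0.1836]
small side [ 0.4903 -0.1799]
other scene [ 0.3956 -0.3028]
other side [ 0.39   -0.2977]
bottle scene [ 0.3473 -0.2074]
bottle side [ 0.3492 -0.1969]
plate1 scene [ 0.5128 -0.2565]
plate1 side [ 0.4471 -0.2845]
platea scene [ 0.4627 -0.2158]
plateb scene [ 0.4286 -0.2779]
platec scene [ 0.4815 -0.3098]
top1 scene [ 0.5732 -0.2847]
top2 scene [ 0.5306 -0.3547]
top1 side [ 0.5733 -0.2787]
top2 side [ 0.5231 -0.347 ]
```

```bash
python3 -m crank '[[-0.026,-0.0248,-0.003,0,0,0,-1],[-0.026,-0.0248,-0.003,0,0,0,-1],[-0.026,-0.0248,-0.003,0,0,0,-1],[-0.026,-0.0248,-0.003,0,0,0,-1],[-0.026,-0.0248,-0.003,0,0,0,-1],[-0.026,-0.0248,-0.003,0,0,0,-1],[-0.026,-0.0248,-0.003,0,0,0,-1],[-0.026,-0.0248,-0.003,0,0,0,-1],[-0.026,-0.0248,-0.003,0,0,0,-1],[-0.026,-0.0248,-0.003,0,0,0,-1],[-0.026,-0.0248,-0.003,0,0,0,-1],[-0.026,-0.0248,-0.003,0,0,0,-1],[-0.026,-0.0248,-0.003,0,0,0,-1],[-0.026,-0.0248,-0.003,0,0,0,-1],[-0.026,-0.0248,-0.003,0,0,0,-1],[-0.026,-0.0248,-0.003,0,0,0,-1]]' && python3 -m crank '[[0,0,0,0,0,7,-1],[0,0,0,0,0,7,-1],[0,0,0,0,0,7,-1],[0,0,0,0,0,7,-1],[0,0,0,0,0,7,-1],[0,0,0,0,0,7,-1],[0,0,0,0,0,7,-1],[0,0,0,0,0,7,-1],[0,0,0,0,0,7,-1],[0,0,0,0,0,7,-1],[0,0,0,0,0,5,-1],[0,0,0,0,0,0,-1],[0,0,0,0,0,0,-1]]'
python3 - <<'E'
from h import *
m=cams.camera_model("wrist");print(ray("wrist",(320,200),m))
np.save("w1.npy",m,allow_pickle=True)
im=grab("wrist","pics/w1.png");grab("side","pics/side1.png")
E
```

```text
t: 1.43
ee_pos: [0.4677, 0.1352, 0.2643]
orientation: [-0.41, -3.114, -0.0]
contact_force: [0.7, 0.2, 0.2]
gripper_width: 0.0939
grip_force: 0.0
t: 2.52
ee_pos: [0.4671, 0.1369, 0.2641]
orientation: [-2.219, -2.224, 0.001]
contact_force: [-0.2, 0.4, 0.0]
gripper_width: 0.0938
grip_force: 0.0
(array([0.46718889, 0.21309428, 0.43306893]), array([ 0.00861638, -0.26965625, -0.96302389]))
```

View pics/w1.png

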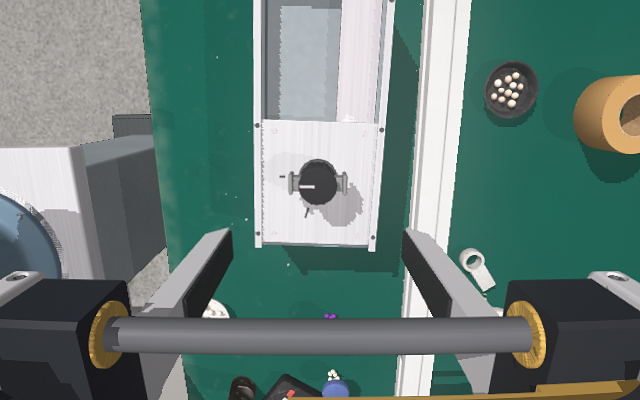

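Wrist view: knob centre at (318,183), pointer to the left (box -x), tabs at (292,183) and (345,183). The box's -y corners are at (258,248) and (373,251), and the lid's +y edge runs from (262,121) to (380,123).

```bash
python3 - <<'E'
from h import *
m=np.load("w1.npy",allow_pickle=True).item()
for l,p,z in [("knobtop",(318,183.5),.1155),("tabL",(291,183),.104),("tabR",(346,183.5),.104),("railNL",(258,248),.079),("railNR",(373,251),.079),("railL top",(254,1),.079),("railR top",(395,1),.079),("lidFL",(262,121),.076),("lidFR",(381,124),.076)]:
    print(l,onz("wrist",p,z,m)[:2].round(4))
im=cv2.imread("pics/w1.png")[100:270,230:410]
cv2.imwrite("pics/c2.png",cv2.resize(im,None,fx=3.5,fy=3.5,interpolation=cv2.INTER_CUBIC))
E
```

```text
knobtop [0.4681 0.1402]
tabL [0.442 0.138]
tabR [0.4952 0.1376]
railNL [0.4025 0.059 ]
railNR [0.529  0.0558]
railL top [0.4081 0.3059]
railR top [0.5393 0.3063]
lidFL [0.4116 0.1955]
lidFR [0.5315 0.1928]
```

View pics/c2.png

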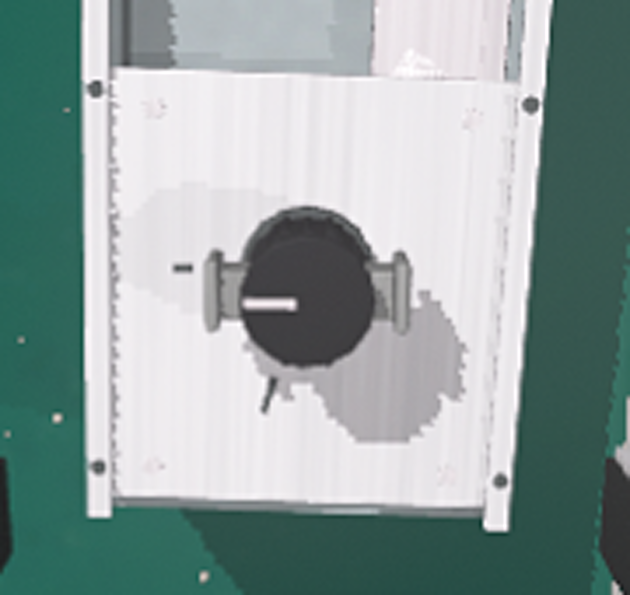

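```bash
python3 -m crank '[[0.0006,0.001,0,0,0,1.6,-1],[0,0,0.033,0,0,0,-1],[0,0,0.033,0,0,0,-1],[0,0,0.033,0,0,0,-1],[0,0,0.033,0,0,0,-1],[0,0,0.02,0,0,0,-1],[0,0,0.0145,0,0,0,-1],[0,0,0,0,0,0,-1],[0,0,0,0,0,0,-1]]' && python3 -m crank '[[0,0,0,0,0,0,0],[0,0,0,0,0,0,0.2],[0,0,0,0,0,0,1],[0,0,0,0,0,0,1],[0,0,0,0,0,0,1],[0,0,0,0,0,0,1],[0,0,0,0,0,0,1],[0,0,0,0,0,0,1]]'
```

```text
t: 3.37
ee_pos: [0.4679, 0.1375, 0.0976]
orientation: [-2.251, -2.19, 0.002]
contact_force: [0.0, 0.5, -0.3]
gripper_width: 0.0941
grip_force: 0.0
t: 4.03
ee_pos: [0.4685, 0.1376, 0.0983]
orientation: [2.252, 2.19, 0.0]
contact_force: [-1.0, 0.2, 2.5]
gripper_width: 0.0442
grip_force: 5.7
```

```bash
python3 -m crank '[[0,0,0,0,0,0,1],[0,0,0,0,0,0,1],[0,0,0,0,0,0,1],[0,0,0,0,0,0,1]]'
```

```text
t: 4.37
ee_pos: [0.4677, 0.1376, 0.0985]
orientation: [-2.251, -2.189, 0.003]
contact_force: [-5.2, -0.1, 6.5]
gripper_width: 0.0391
grip_force: 29.9
```

```bash
python3 -m crank '[[0,0,0,0,0,-5,1],[0,0,0,0,0,-5,1],[0,0,0,0,0,-5,1],[0,0,0,0,0,-5,1],[0,0,0,0,0,-5,1],[0,0,0,0,0,-5,1],[0,0,0,0,0,-5,1],[0,0,0,0,0,-5,1],[0,0,0,0,0,-5,1],[0,0,0,0,0,-5,1],[0,0,0,0,0,-5,1],[0,0,0,0,0,-5,1],[0,0,0,0,0,-5,1],[0,0,0,0,0,-5,1],[0,0,0,0,0,-5,1],[0,0,0,0,0,0,1],[0,0,0,0,0,0,1]]'; python3 - <<'E'
from h import *
s=robot.state();print(s["ft_torque"],s["contact_force"]);R=cv2.Rodrigues(np.array(s["orientation"]))[0];print(np.degrees(np.arctan2(R[1,1],R[0,1])))
m=cams.camera_model("wrist");np.save("w2.npy",m,allow_pickle=True);im=grab("wrist","pics/w2.png")
d=np.array([.026,.9997])*.12; print("lid shift in tool:",R[:2,:2].T@d)
E
```

```text
t: 5.78
ee_pos: [0.467, 0.1373, 0.0984]
orientation: [-0.454, -3.104, 0.002]
contact_force: [-8.4, -1.5, 10.3]
gripper_width: 0.0391
grip_force: 29.9
[-0.32334715  1.55640707 -0.41121657] [-8.4425962  -1.47922213 10.33822896]
73.35845756358913
lid shift in tool: [0.03136697 0.11583264]
```

```bash
python3 -m crank '[[0.0032,0.0117,0,0,0,0,1],[0.0032,0.0117,0,0,0,0,1],[0.0032,0.0117,0,0,0,0,1],[0.0032,0.0117,0,0,0,0,1],[0.0032,0.0117,0,0,0,0,1],[0.0032,0.0117,0,0,0,0,1],[0.0032,0.0117,0,0,0,0,1],[0.0032,0.0117,0,0,0,0,1],[0.0032,0.0117,0,0,0,0,1],[0.0032,0.0117,0,0,0,0,1],[0,0,0,0,0,0,1],[0,0,0,0,0,0,1],[0,0,0,0,0,0,1],[0,0,0,0,0,0,1]]'
```

```text
t: 7.0
ee_pos: [0.4704, 0.2573, 0.0985]
orientation: [-0.452, -3.106, 0.007]
contact_force: [-5.4, -7.7, 9.6]
gripper_width: 0.0386
grip_force: 30.0
```

```bash
python3 -m crank '[[0,0,0,0,0,0,-1],[0,0,0,0,0,0,-1],[0,0,0,0,0,0,-1],[0,0,0,0,0,0,-1],[0,0,0,0,0,0,-1],[0,0,0,0,0,0,-1],[0,0,-0.02,0,0,0,-1],[0,0,-0.03,0,0,0,-1],[0,0,-0.04,0,0,0,-1],[0,0,-0.04,0,0,0,-1],[0,0,-0.035,0,0,0,-1],[0,0,0,0,0,0,-1]]' && python3 -m crank '[[-0.0103,-0.0347,0,0,0,2,-1],[-0.0103,-0.0347,0,0,0,0,-1],[-0.0103,-0.0347,0,0,0,0,-1],[-0.0103,-0.0347,0,0,0,0,-1],[-0.0103,-0.0347,0,0,0,0,-1],[-0.0103,-0.0347,0,0,0,0,-1],[-0.0103,-0.0347,0,0,0,0,-1],[-0.0103,-0.0347,0,0,0,0,-1],[-0.0103,-0.0347,0,0,0,0,-1],[-0.0103,-0.0347,0,0,0,0,-1],[-0.0103,-0.0347,0,0,0,0,-1],[-0.0103,-0.0347,0,0,0,0,-1],[-0.0103,-0.0347,0,0,0,0,-1],[-0.0103,-0.0347,0,0,0,0,-1],[0,0,0,0,0,6,-1],[0,0,0,0,0,6,-1],[0,0,0,0,0,6,-1],[0,0,0,0,0,0,-1],[0,0,0,0,0,0,-1]]'
python3 - <<'E'
from h import *
m=cams.camera_model("wrist");np.save("w3.npy",m,allow_pickle=True);a=grab("wrist","pics/w3.png");b=grab("side","pics/side3.png")
c=lambda i,x,y,w,h,W,H: cv2.resize(i[y:y+h,x:x+w,::-1],(W,H),interpolation=cv2.INTER_CUBIC)
cv2.imwrite("pics/c3.png",np.vstack([np.hstack([c(a,200,80,260,195,533,400)]),np.hstack([c(b,80,200,240,180,267,200),c(a,0,0,640,400,266,200)])]))
E
```

```text
t: 8.0
ee_pos: [0.475, 0.2601, 0.2718]
orientation: [0.451, 3.095, 0.01]
contact_force: [-0.3, 0.5, 0.5]
gripper_width: 0.0941
grip_force: 0.0
t: 9.58
ee_pos: [0.4541, -0.2476, 0.2624]
orientation: [-0.982, -2.984, -0.0]
contact_force: [-0.7, 0.3, -0.1]
gripper_width: 0.0941
grip_force: 0.0
```

View pics/c3.png

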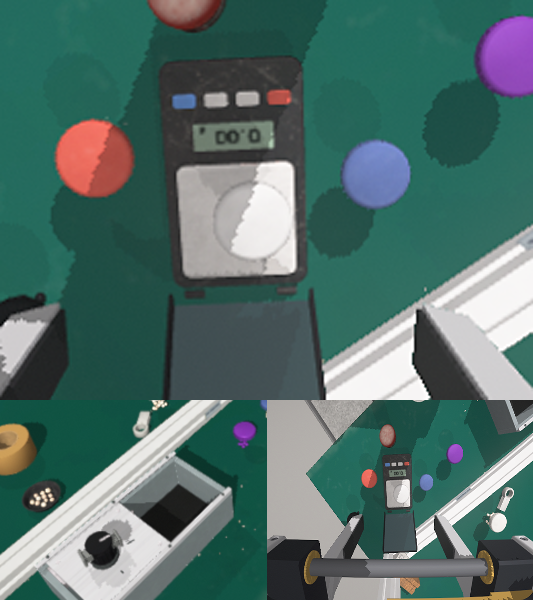

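Lid is open with the knob free. The white-lidded jar's top is centred at about (323,188) in the wrist view, jar_small at (383,165) and jar_other at (246,157).

```bash
python3 - <<'E'
from h import *
m=np.load("w3.npy",allow_pickle=True).item()
s=robot.state();R=cv2.Rodrigues(np.array(s["orientation"]))[0];print("yaw",np.degrees(np.arctan2(R[1,1],R[0,1])))
f=lambda x,y:(200+x/2.05,80+y/2.05)
for l,p,z in [("jar",(253,222),.062),("small",(376,174),.04),("other",(94,158),.044),("scTL",(162,70),.018),("scBL",(177,283),.018),("scTR",(300,62),.018),("scBR",(305,272),.018)]:
    X=onz("wrist",f(*p),z,m); print(l,X.round(4),"tool",(R.T@(X-s["ee_pos"])).round(4))
# beam height: edge point seen in wrist & side
E
```

```text
yaw 53.537508658209056
jar [ 0.4703 -0.2496  0.062 ] tool [-0.0143  0.0079  0.2006]
small [ 0.4934 -0.1813  0.04  ] tool [0.0077 0.0765 0.2226]
other [ 0.3935 -0.3005  0.044 ] tool [ 0.0172 -0.0787  0.2186]
scTL [ 0.3776 -0.2444  0.018 ] tool [ 0.0633 -0.043   0.2446]
scBL [ 0.4829 -0.3151  0.018 ] tool [-0.0633 -0.0373  0.2446]
scTR [ 0.4203 -0.1791  0.018 ] tool [0.0678 0.0348 0.2447]
scBR [ 0.5235 -0.2483  0.018 ] tool [-0.0563  0.0406  0.2446]
```

```bash
python3 -m crank '[[-0.0143,0.0079,0,0,0,5,-0.3],[0,0,0,0,0,5,-0.3],[0,0,0.04,0,0,0,-0.3],[0,0,0.04,0,0,0,-0.3],[0,0,0.04,0,0,0,-0.3],[0,0,0.03,0,0,0,-0.3],[0,0,0,0,0,0,-0.3],[0,0,0,0,0,0,-0.3],[0,0,0,0,0,0,-0.3],[0,0,0,0,0,0,-0.3]]'
python3 - <<'E'
from h import *
s=robot.state();R=cv2.Rodrigues(np.array(s["orientation"]))[0]
print(np.degrees(np.arctan2(R[1,1],R[0,1])),R.T@(np.array([.470,-.2498,.038])-s["ee_pos"]),s["gripper_width"])
E
```

```text
t: 10.52
ee_pos: [0.472, -0.2511, 0.116]
orientation: [1.24, 2.881, -0.002]
contact_force: [-0.2, -0.3, 0.2]
gripper_width: 0.0611
grip_force: 0.0
43.43385031212678 [ 0.00275927 -0.00057869  0.07798212] 0.061077740405928414
```

```bash
python3 -m crank '[[0.0025,-0.0005,0.02,0,0,0,-0.3],[0,0,0.02,0,0,0,-0.3],[0,0,0.02,0,0,0,-0.3],[0,0,0.018,0,0,0,-0.3],[0,0,0,0,0,0,-0.3],[0,0,0,0,0,0,0],[0,0,0,0,0,0,0.05],[0,0,0,0,0,0,0.1],[0,0,0,0,0,0,0.2],[0,0,0,0,0,0,0.4],[0,0,0,0,0,0,1],[0,0,0,0,0,0,1],[0,0,0,0,0,0,1]]'
```

```text
t: 11.6
ee_pos: [0.4694, -0.2495, 0.0369]
orientation: [1.241, 2.883, -0.002]
contact_force: [-0.9, 0.2, 7.1]
gripper_width: 0.0408
grip_force: 30.0
```

```bash
python3 -m crank '[[0,0,-0.015,0,0,0,1],[0,0,-0.03,0,0,0,1],[0,0,-0.035,0,0,0,1],[0,0,-0.035,0,0,0,1],[0,0,-0.015,0,0,0,1],[0.0108,0.0101,0,0,0,0,1],[0.02,0.0188,0,0,0,0,1],[0.02,0.0188,0,0,0,0,1],[0.02,0.0187,0,0,0,0,1],[0.02,0.0187,0,0,0,0,1],[0.02,0.0187,0,0,0,0,1],[0.02,0.0187,0,0,0,0,1],[0.02,0.0187,0,0,0,0,1],[0.02,0.0187,0,0,0,0,1],[0.02,0.0187,0,0,0,0,1],[0.02,0.0187,0,0,0,0,1],[0.02,0.0187,0,0,0,0,1],[0.02,0.0187,0,0,0,0,1],[0.01,0.0094,0,0,0,0,1],[0.01,0.0094,0,0,0,0,1]]' && python3 -m crank '[[0,0,0,0,0,0,1],[0,0,0,0,0,0,1],[0,0,0,0,0,0,1]]'
python3 - <<'E'
from h import *
s=robot.state();R=cv2.Rodrigues(np.array(s["orientation"]))[0]
print(np.degrees(np.arctan2(R[1,1],R[0,1])),R.T@(np.array([.4676,.1215,.0255])-s["ee_pos"]),s["gripper_width"],R[2])
a=grab("side","pics/side4.png");b=grab("scene","pics/scene4.png")
c=lambda i,x,y,w,h,W,H: cv2.resize(i[y:y+h,x:x+w,::-1],(W,H),interpolation=cv2.INTER_CUBIC)
cv2.imwrite("pics/c4.png",np.hstack([c(a,100,150,240,200,400,333),c(b,110,80,200,166,400,333)]))
E
```

```text
t: 13.27
ee_pos: [0.4642, 0.1247, 0.163]
orientation: [-1.239, -2.884, 0.002]
contact_force: [-0.3, 0.1, -1.5]
gripper_width: 0.041
grip_force: 30.0
t: 13.52
ee_pos: [0.4655, 0.1224, 0.164]
orientation: [-1.242, -2.884, 0.001]
contact_force: [-0.4, 0.4, -0.7]
gripper_width: 0.0409
grip_force: 30.0
43.402982036215526 [-0.00223261  0.00110566  0.13850035] 0.04088821018721889 [ 9.80018463e-04 -1.33110765e-03 -9.99998634e-01]
```

View pics/c4.png

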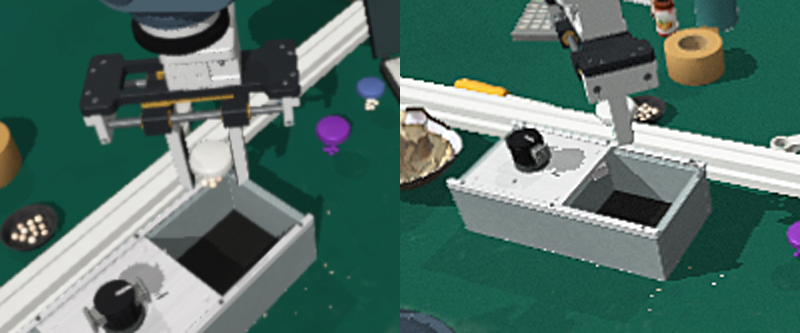

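The jar hangs upright between the fingers above the open compartment, at (210,160) in the left crop. I'll lower it now.

```bash
python3 -m crank '[[-0.0022,0.001,0.02,0,0,0,1],[0,0,0.025,0,0,0,1],[0,0,0.025,0,0,0,1],[0,0,0.025,0,0,0,1],[0,0,0.02,0,0,0,1],[0,0,0.012,0,0,0,1],[0,0,0.007,0,0,0,1],[0,0,0.004,0,0,0,1],[0,0,0,0,0,0,1],[0,0,0,0,0,0,1],[0,0,0,0,0,0,1]]'
```

```text
t: 14.53
ee_pos: [0.4695, 0.1216, 0.028]
orientation: [1.242, 2.884, 0.001]
contact_force: [0.3, 0.7, 0.1]
gripper_width: 0.0409
grip_force: 30.0
```

```bash
python3 -m crank '[[0,0,0.0015,0,0,0,1],[0,0,0.001,0,0,0,1],[0,0,0,0,0,0,1],[0,0,0,0,0,0,1],[0,0,0,0,0,0,0],[0,0,0,0,0,0,-0.1],[0,0,0,0,0,0,-0.3],[0,0,0,0,0,0,-0.3],[0,0,0,0,0,0,-0.3],[0,0,0,0,0,0,-0.3],[0,0,0,0,0,0,-0.3],[0,0,0,0,0,0,-0.3]]' && python3 -m crank '[[0,0,-0.015,0,0,0,-0.3],[0,0,-0.02,0,0,0,-0.3],[0,0,-0.03,0,0,0,-0.3],[0,0,-0.04,0,0,0,-0.3],[0,0,-0.04,0,0,0,-1],[0,0,-0.03,0,0,0,-1],[0,0,0,0,0,-6,-1],[0,0,0,0,0,-6,-1],[0,0,0,0,0,-6,-1],[0,0,0,0,0,-6,-1],[0,0,0,0,0,-6,-1],[0,0,0,0,0,0,-1],[0,0,0,0,0,0,-1]]'
python3 - <<'E'
from h import *
s=robot.state();R=cv2.Rodrigues(np.array(s["orientation"]))[0]
print(np.degrees(np.arctan2(R[1,1],R[0,1])),R.T@(np.array([.471,.2575,.0975])-s["ee_pos"]))
m=cams.camera_model("wrist");np.save("w5.npy",m,allow_pickle=True);a=grab("wrist","pics/w5.png")
E
```

```text
t: 15.53
ee_pos: [0.4686, 0.1216, 0.0244]
orientation: [-1.243, -2.885, 0.0]
contact_force: [0.4, 0.4, 0.3]
gripper_width: 0.061
grip_force: 0.0
t: 16.62
ee_pos: [0.4685, 0.1217, 0.1994]
orientation: [-0.458, -3.108, 0.0]
contact_force: [0.7, 0.9, 0.4]
gripper_width: 0.0941
grip_force: 0.0
73.24872630151809 [0.03672336 0.13081414 0.10188923]
```

View pics/w5.png

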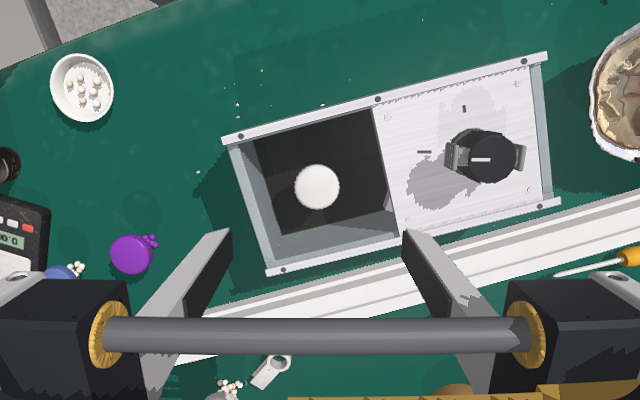

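The jar stands upright in the compartment at (317,187). The knob is at (487,157), still in its free position.

```bash
python3 - <<'E'
from h import *
m=np.load("w5.npy",allow_pickle=True).item()
print(onz("wrist",(317,187),.05,m), onz("wrist",(487,156.5),.104,m))
E
python3 -m crank '[[0.0092,0.0327,0,0,0,0,-1],[0.0092,0.0327,0,0,0,0,-1],[0.0092,0.0327,0,0,0,0,-1],[0.0091,0.0327,0,0,0,0,-1],[0,0,0.02,0,0,0,-1],[0,0,0,0,0,0,-1],[0,0,0,0,0,0,-1]]'
```

```text
[0.46972927 0.12246244 0.05      ] [0.47182431 0.25891285 0.104     ]
t: 17.25
ee_pos: [0.4698, 0.2573, 0.1783]
orientation: [-0.454, -3.106, 0.002]
contact_force: [0.1, 0.8, -0.2]
gripper_width: 0.094
grip_force: 0.0
```

Now I'll descend to TCP z 0.0975, squeeze and check.

```bash
python3 -m crank '[[-0.001,0.0003,0.03,0,0,0,-1],[0,0,0.03,0,0,0,-1],[0,0,0.0205,0,0,0,-1],[0,0,0,0,0,0,-1],[0,0,0,0,0,0,0],[0,0,0,0,0,0,0],[0,0,0,0,0,0,1],[0,0,0,0,0,0,1],[0,0,0,0,0,0,1],[0,0,0,0,0,0,1],[0,0,0,0,0,0,1],[0,0,0,0,0,0,1],[0,0,0,0,0,0,1],[0,0,0,0,0,0,1]]'
python3 - <<'E'
from h import *
s=robot.state();R=cv2.Rodrigues(np.array(s["orientation"]))[0]
print(np.degrees(np.arctan2(R[1,1],R[0,1])),R.T@(np.array([.468,.1375,.0975])-s["ee_pos"]))
E
```

```text
t: 18.42
ee_pos: [0.472, 0.2567, 0.0999]
orientation: [0.453, 3.109, -0.004]
contact_force: [-3.3, -5.0, 8.3]
gripper_width: 0.039
grip_force: 30.0
73.43099744650193 [-0.03013776 -0.11534186  0.00264323]
```

```bash
python3 -m crank '[[-0.0031,-0.0117,0,0,0,0,1],[-0.0031,-0.0117,0,0,0,0,1],[-0.0031,-0.0117,0,0,0,0,1],[-0.0031,-0.0117,0,0,0,0,1],[-0.0031,-0.0117,0,0,0,0,1],[-0.0031,-0.0117,0,0,0,0,1],[-0.0031,-0.0117,0,0,0,0,1],[-0.0031,-0.0117,0,0,0,0,1],[-0.0031,-0.0117,0,0,0,0,1],[-0.0031,-0.0117,0,0,0,0,1],[0,0,0,0,0,0,1],[0,0,0,0,0,0,1],[0,0,0,0,0,0,1],[0,0,0,0,0,0,1]]'
```

```text
t: 19.58
ee_pos: [0.4681, 0.1366, 0.0999]
orientation: [-0.453, -3.108, 0.0]
contact_force: [-3.8, -0.5, 8.5]
gripper_width: 0.039
grip_force: 30.0
```

```bash
python3 -m crank '[[0,0,0,0,0,5,1],[0,0,0,0,0,5,1],[0,0,0,0,0,5,1],[0,0,0,0,0,5,1],[0,0,0,0,0,5,1],[0,0,0,0,0,5,1],[0,0,0,0,0,5,1],[0,0,0,0,0,5,1],[0,0,0,0,0,5,1],[0,0,0,0,0,5,1],[0,0,0,0,0,5,1],[0,0,0,0,0,5,1],[0,0,0,0,0,5,1],[0,0,0,0,0,5,1],[0,0,0,0,0,5,1],[0,0,0,0,0,0,1],[0,0,0,0,0,0,1]]'
python3 - <<'E'
from h import *
s=robot.state();R=cv2.Rodrigues(np.array(s["orientation"]))[0]
print(np.degrees(np.arctan2(R[1,1],R[0,1])),s["ft_torque"])
E
```

```text
t: 21.0
ee_pos: [0.4677, 0.1364, 0.0998]
orientation: [-2.251, -2.19, 0.003]
contact_force: [-5.2, -2.4, 10.0]
gripper_width: 0.0392
grip_force: 30.0
-1.59163322204682 [-0.45495325  1.11745546  0.01536819]
```

```bash
python3 -m crank '[[0,0,0,0,0,0,-1],[0,0,0,0,0,0,-1],[0,0,0,0,0,0,-1],[0,0,0,0,0,0,-1],[0,0,0,0,0,0,-1],[0,0,0,0,0,0,-1],[0,0,-0.02,0,0,0,-1],[0,0,-0.03,0,0,0,-1],[0,0,-0.04,0,0,0,-1],[0,0,-0.04,0,0,0,-1],[0,0,-0.035,0,0,0,-1],[0,0,0,0,0,0,-1],[0,0,0,0,0,0,-1],[0,0,0,0,0,0,-1]]'
python3 - <<'E'
from h import *
m=cams.camera_model("wrist");a=grab("wrist","pics/w6.png")
f=lambda p,z:onz("wrist",p,z,m).round(4)
cv2.imwrite("pics/c6.png",cv2.resize(a[90:270,210:450,::-1],None,fx=3.3,fy=3.3,interpolation=cv2.INTER_CUBIC))
E
```

```text
t: 22.17
ee_pos: [0.4675, 0.1365, 0.2628]
orientation: [-2.251, -2.189, 0.002]
contact_force: [-0.0, -0.3, -0.7]
gripper_width: 0.0942
grip_force: 0.0
```

View pics/c6.png

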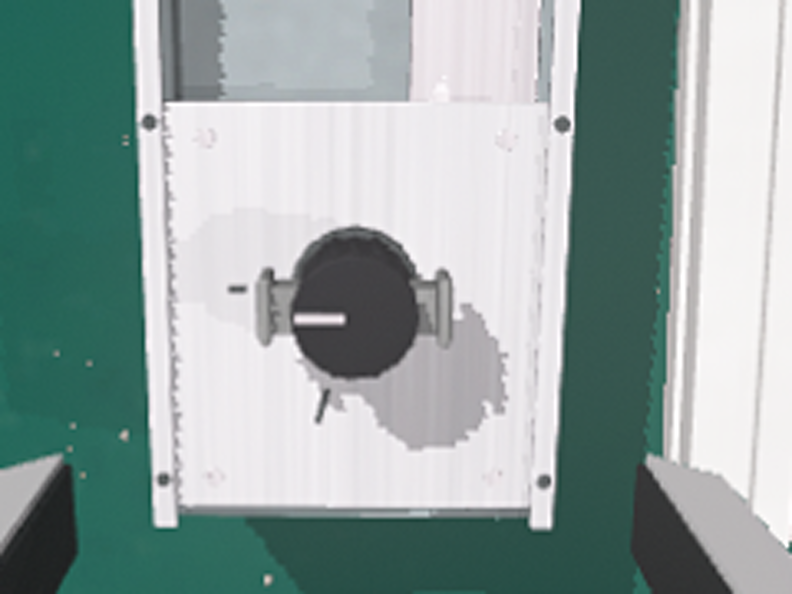

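The lid is shut, the pointer looks to box -x as at the start, and both tabs (265,305) and (444,305) are fully out and symmetric. I'll hand the job in.

```bash
python3 -c "
from station import robot
print(robot.sign_off())"
```

```text
the job is handed in; nothing more can be done
None
```

I handed the job in at about 22 s: the jar was last seen upright in the compartment, the lid is shut, and the knob is back at locked with both tabs out; sign-off returned no verdict.

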